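Kit up the feeder drive parts

TASK

Kit up the parts for the feeder's drive in the black tray: put the aluminium pulley, the ball bearing and the machined block into the blue nests shaped for them, each seated flat on the floor of its nest, the pulley's hub upward, the block pin side up with its long side along the long side of its pocket. Then, last of all so that it cannot be knocked over, stand the red-and-white bottle upright in the tall round cup. Leave the grey wire spool and the cream bottle with the black cap standing where they are: they look much the same but do not belong to this kit.

Things in the scene. Friction and masses are not known exactly. Their poses are not given: they have to be found in the camera images.
- pulley: To be kitted. White-silver turned aluminium pulley with a V groove and a narrower hub on top; stands hub up on the bench; outer diameter 60 mm, 36 mm high with the hub; its two 60 mm flanges reach from the underside up to 26 mm, above that the hub is only 28 mm wide. Take it across the flanges. Round, so any yaw will do. About 0.14 kg. Origin: centre of the underside, z up through the hub.
- bearing: To be kitted. Ball bearing lying flat: bright steel ring with a dark seal, outer diameter 35 mm, 11 mm thick. Round, any yaw. Origin: centre of the underside, z up along its axis.
- machined_block: To be kitted. White-silver machined block with a slot and a grey pin standing on top: body 30 mm along its x, 40 mm along its y, 24 mm high (36 mm with the pin). Take it across its 30 mm width (fingers closing along its x). About 0.1 kg. Origin: centre of the underside, z up.
- red_bottle: To be kitted, last. The red squeeze bottle, red with a white label and a thin white nozzle, standing on the open front part of the bench (not the one at the back by the grey parts case): round body 31 mm in diameter up to about 67 mm height (shoulder), 90 mm high with the nozzle. About 0.06 kg. Origin: centre of the underside, z up.
- cream_bottle: Not part of the kit, stays where it stands (within 20 mm, upright): squeeze bottle, cream with a white label and a black cap, 36 mm in diameter, 95 mm high. Origin: centre of the underside.
- grey_spool: Not part of the kit, stays where it stands (within 20 mm, upright): grey flanged wire spool, 64 mm in diameter, 45 mm high, standing on one flange with its hole upward. Origin: centre of the underside.
- pulley_nest: Pulley's nest, the widest: fixed blue plate 92 x 92 x 10 mm with four curved ridges, 8 mm above its floor, on a circle of 78 mm inner diameter; 34 mm finger gaps at its +x, -x, +y, -y sides. All four nests sit 2 x 2 at 94 mm pitch, in any arrangement, in a fixed black tray 200 mm square, walls 26 mm above the bench. Origin: centre of underside, 12 mm above the bench; floor at z = 10 mm in its frame.
- bearing_nest: Bearing's nest: fixed blue plate, 92 x 92 x 10 mm, with two facing curved ridges, 6 mm above its floor, on a circle of 51 mm inner diameter; 34 mm gaps between them on its +y and -y sides, so that fingers closing along its y pass. Black 35 mm disc drawn on its floor. Origin: centre of the underside, 12 mm above the bench; floor at z = 10 mm in its own frame.
- block_nest: Block's nest: fixed blue plate, 92 x 92 x 10 mm, with four L-shaped corner ridges, 8 mm above its floor, round a pocket 46 mm along its x by 56 mm along its y (the block's 40 mm side goes along y, either way round). Black 30 x 40 mm pad drawn on its floor. Origin: centre of the underside, 12 mm above the bench; floor at z = 10 mm in its own frame.
- bottle_cup: Red bottle's cup: fixed blue plate, 92 x 92 x 10 mm, with a closed round collar of 47 mm inner diameter, 3 mm thick, 22 mm above its floor (top 44 mm above the bench). The only tall collar. Origin: centre of the underside, 12 mm above the bench; floor at z = 10 mm in its own frame.

How it is judged (in metres and radians):
On the way, in this order (a step that is already met when the one before it is completed fails the run):
1. the pulley, the bearing and the block sit in their nests (horizontal distance between pulley and pulley_nest below 0.012 m and z of pulley in the frame of pulley_nest between 0.007 and 0.013 m and angle between each of pulley, bearing, machined_block's own z axis and vertical below 0.12 rad and horizontal distance between bearing and bearing_nest below 0.012 m and z of bearing in the frame of bearing_nest between 0.007 and 0.013 m and horizontal distance between machined_block and block_nest below 0.012 m and z of machined_block in the frame of block_nest between 0.007 and 0.013 m and angle between the y axis of machined_block and the y axis of block_nest, either way round below 0.35 rad), for 0.2 s.
2. the red bottle, last, stands in its cup (horizontal distance between red_bottle and bottle_cup below 0.012 m and z of red_bottle in the frame of bottle_cup between 0.007 and 0.013 m and angle between red_bottle's own z axis and vertical below 0.2 rad), for 0.2 s.
At the end, for the whole second after the job is handed in: Pulley, bearing, block and red bottle: each within 12 mm of its own nest's centre, upright within 0.12 rad (bottle 0.2), within 3 mm of the nest floor, at rest; block within 0.35 rad of its pocket; spool and cream bottle upright within 20 mm of their start (all of step 1 and all of step 2 and linear speed of each of pulley, bearing, machined_block, red_bottle below 0.02 m/s and distance of each of cream_bottle, grey_spool from where it was at the start of the episode below 0.02 m and angle between each of cream_bottle, grey_spool's own z axis and vertical below 0.15 rad); the robot touches nothing.
It fails at once if the grey spool or the cream bottle is moved more than 30 mm (distance of any of cream_bottle, grey_spool from where it was at the start of the episode above 0.03 m).
It also fails if it takes over 118 s, if anything falls off the work surface, if the arm or the gripper's body presses on something with over 40 N, if the wrist force passes 120 N, or if a joint passes its speed limit or range.

ROBOT

A 6-joint arm with a two-finger parallel gripper is mounted at the origin on a cart in front of the work surface, level with it; the furniture and walls round the work are solid. World frame = base frame: x ahead of the robot, y to its left, z up, the work surface at z = 0. Lengths are in mm, angles in rad, forces in N, time in s.
With the tool pointing down it reaches from about 275 to 750 mm from the base axis. Payload 10.2 kg.
Tool frame: the origin (TCP) lies midway between the tips of the shut fingers; the grasp point (between the pads) lies 19 mm behind it (ctrl.grasp_offset is the distance from the TCP to the grasp point, in mm); z points along the fingers, y is the line along which they close (so a half turn about z gives the same grasp; the last joint's range is limited). The gripper opens to 85 mm and grips with 20 to 120 N. Pads are 22 mm wide; open, the fingers measure 114 mm over their backs; the gripper's body (76 mm by 85 mm) begins 54 mm behind the grasp point. The pads swing forward as they close: fully open they stand 13 mm farther back than shut.
Start: joints at [1.001, 0.313, 1.498, -0, 1.331, -0.223], TCP at [178.455, 493.746, 231.294] pointing down, gripper open.
Joint ranges: [-2.94, 2.94], [-0.97, 2.17], [0.19, 2.56], [-1.23, 4.37], [0.02, 3.11], [-2.88, 2.88]. Speed limits (rad/s): [2.39, 2.39, 3.01, 3.14, 3.14, 3.14].

INTERFACE

Orientations are given as a unit quaternion [w, x, y, z].
In Python, from rig import ctrl, viewer, models gives the robot as it stands. The module is installed in compiled form; this text tells all that it offers.
- The arm moves only by the shell command python3 -m pendant 'ROWS' [OPENING] [FORCE]. ROWS is text: rows parted by semicolons, each of 4 numbers parted by spaces: the shift along the tool's x, y, z in m, then the turn about the tool's z in rad. In form: x y z yaw; .... A call has 1 to 10 rows; each row shifts and turns the commanded pose from where the row before left it, along the tool's axes as they then stand; what a row does not reach is not made up. A row lasts 1/8 s, in which the tool goes at most 62.5 mm and 10.7 degrees, less where a joint would pass 70% of its speed; a pose out of reach is approached as far as the arm can. A call is refused whole if a number of a shift passes 0.0625 or a number of a turn 0.188, either way. A call with a gripper value outside its range is refused whole. OPENING is the opening, from 0 (shut) to 1 (fully open), set as the call begins (- or left out, the last holds). The fingers move at their own pace and stop on an object; FORCE is the grip in N (left out, the last holds). Time passes only in rows, so rows that do not move let the fingers close. It gives the time, the measured TCP pose, the force, the opening and the grip force at its end, in the units of the state.
- ctrl.sense(): the state, without advancing time (a new reading comes with each control period).
- viewer.capture(name): name is "scene" or "side" or "wrist"; returns a dict with "color" (420x560x3 uint8, red, green, blue), "vertical_fov" (degrees; the focal length in pixels is half the picture's height over the tangent of half this angle, whatever the lens; pixels are square), "cx", "cy" (the principal point, pixels), "dist" ([k1, k2, p1, p2, k3] as OpenCV has them; the pictures are not rectified), "pose" (4x4, takes a point from camera to world coordinates). Camera axes: x right, y down, z forward; pixel columns grow to the right and rows downward; lengths in mm; the calibration is good to about 2 mm. A picture is of the moment at which its call begins. There is no depth.
- ctrl.finish_job(): hands the job in; it is judged then, once.
Trained networks look in the newest picture that a camera, given by its name, has taken for a name from the list of things; names that differ only in an ending like _2 or _b are one class to them, and where a whole thing is asked for, a point or a joint stands for the part that bears it (a point fixed in the world has none). Each returns a list of dicts, best first, with "p" (0 to 1); they miss things now and then, are a little off and sometimes report something else, mostly with a low value. They report only what shows in the picture. A call takes as long as a camera call.
- models.boxes_of(camera, query): "at" ([x, y, z] in mm, in world coordinates, good to about 4 mm: the middle of the surface that is visible of it).
The state is a dict: "time_s": time; "joints": joint angles; "dq": joint speeds; "tau": joint torques, N m; "eef_pos": TCP position; "ee_rot": TCP orientation; "force": force on the tool from outside, world axes, zero at the start; "wrist_torque": the same for the moment, N m; "grip_width": opening from 0.0 (shut) to 1.0 (fully open); "grip_force": force on a finger pad.
Only numpy, scipy, OpenCV 4.12 (cv2) and the standard library are available. Lean on these libraries where they do the work, as an engineer would, in place of code of your own. Each camera call takes 0.05 s, during which the arm holds its last target. There are 200 camera calls.

## Working session

There is one attempt and no reset: what is moved stays moved. The work goes in short steps, Python scripts to look and compute and a shell command to move; the robot and the scene stay as the last step left them, time stands still between calls to the robot, and variables do not carry over. Pictures are saved under pics/ and viewed, at most 14 in all, crops included, and the job is handed in when it is done.

```bash
ls; mkdir -p pics
cat > h.py <<'E'
import numpy as np, cv2
from rig import ctrl, viewer, models
def cap(n, f=None):
    c=viewer.capture(n)
    if f: cv2.imwrite('pics/'+f, c['color'][:,:,::-1])
    return c
def K(c):
    f=c['color'].shape[0]/2/np.tan(np.radians(c['vertical_fov'])/2)
    return np.array([[f,0,c['cx']],[0,f,c['cy']],[0,0,1.]])
def ray(c,u,v,z):
    "world point at height z under pixel"
    p=cv2.undistortPoints(np.array([[[u,v]]],float),K(c),np.array(c['dist'],float))[0,0]
    P=np.array(c['pose']); d=P[:3,:3]@[p[0],p[1],1]; o=P[:3,3]
    return o+d*(z-o[2])/d[2]
def proj(c,X):
    P=np.linalg.inv(np.array(c['pose']))
    return cv2.projectPoints(np.array(X,float).reshape(-1,1,3),cv2.Rodrigues(P[:3,:3])[0],P[:3,3],K(c),np.array(c['dist'],float))[0].reshape(-1,2)
E
python3 - <<'E'
from h import *
for n in ('scene','side','wrist'):
    c=cap(n,n+'0.png'); print(n,c['vertical_fov'],np.round(np.array(c['pose'])[:3,3]))
    for q in ('pulley','bearing','machined_block','red_bottle','cream_bottle','grey_spool','pulley_nest','bearing_nest','block_nest','bottle_cup'):
        print(q,[(np.round(d['at']).tolist(),round(d['p'],2)) for d in models.boxes_of(n,q)[:3]])
s=ctrl.sense();print(s, ctrl.grasp_offset)
E
```

```text
pics
scene 51.5445180866964 [-294. -655.  466.]
pulley [([592.0, 180.0, 24.0], 0.63)]
bearing [([591.0, -170.0, 22.0], 0.55)]
machined_block [([449.0, -421.0, 18.0], 0.63)]
red_bottle [([436.0, 65.0, 42.0], 0.89), ([436.0, 196.0, 8.0], 0.62)]
cream_bottle [([595.0, 56.0, 35.0], 0.81)]
grey_spool []
pulley_nest [([505.0, -273.0, 24.0], 0.64)]
bearing_nest [([588.0, -170.0, 24.0], 0.62)]
block_nest [([591.0, -259.0, 22.0], 0.79)]
bottle_cup [([483.0, -185.0, 32.0], 0.83)]
side 54.88869128643146 [  502. -1117.   733.]
pulley [([596.0, 176.0, 26.0], 0.54)]
bearing [([447.0, 195.0, 10.0], 0.4)]
machined_block [([456.0, -426.0, 20.0], 0.56)]
red_bottle [([439.0, 57.0, 41.0], 0.59)]
cream_bottle []
grey_spool [([459.0, 343.0, 36.0], 0.71)]
pulley_nest [([502.0, -275.0, 28.0], 0.59), ([457.0, -429.0, 20.0], 0.16)]
bearing_nest [([590.0, -171.0, 24.0], 0.94)]
block_nest [([584.0, -260.0, 21.0], 0.87), ([445.0, 195.0, 14.0], 0.7)]
bottle_cup [([490.0, -184.0, 24.0], 0.75)]
wrist 71.64782716370345 [108. 518. 374.]
pulley []
bearing []
machined_block []
red_bottle [([430.0, 77.0, 10.0], 0.58)]
cream_bottle []
grey_spool []
pulley_nest []
bearing_nest []
block_nest []
bottle_cup []
{'time_s': 1.65, 'joints': array([ 1.00058746e+00,  3.12895942e-01,  1.49769868e+00,  1.39274109e-05,
        1.33102552e+00, -2.23390603e-01]), 'dq': array([ 0.00063091, -0.00041529,  0.00018372, -0.00126536, -0.0003183 ,
        0.00071448]), 'tau': array([ 4.63007054e-04, -4.12164724e+01, -2.59896165e+01, -1.54691734e-04,
        4.96421380e-04,  3.07963084e-06]), 'eef_pos': array([178.45512631, 493.74025948, 231.29674973]), 'ee_rot': array([-1.15513285e-05,  1.72542975e-01,  9.85001991e-01, -1.00638195e-05]), 'force': array([-0.30040762,  0.62932393, -0.10182012]), 'wrist_torque': array([ 0.02979269, -0.00901706,  0.01976646]), 'grip_force': 0.0, 'grip_width': 1.0031204093800725} 18.700000000000003
```

View pics/scene0.png

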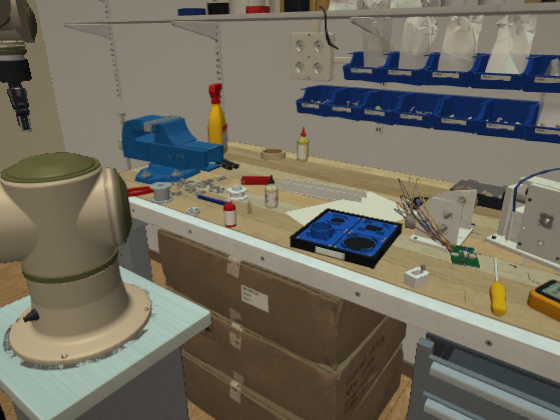

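View pics/side0.png

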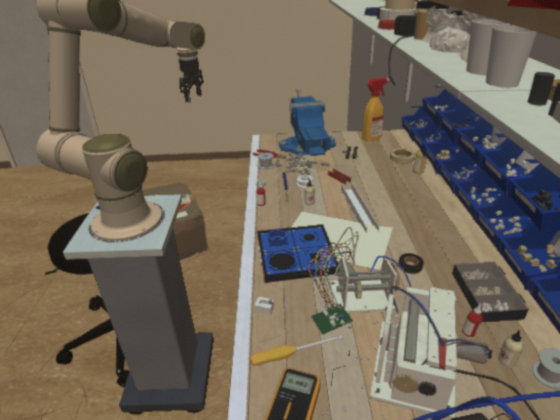

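Scene: the pulley is at (237,190), spool (162,192), bearing (194,210), red bottle (229,213), cream bottle (271,196), tray about (348,236) and block (416,275). The side view agrees. Next I square the tool to the world axes and look from above the left group.

```bash
python3 -m pendant '0 0 0 -0.1735;0 0 0 -0.1735;-0.032 -0.045 0 0;-0.032 -0.045 0 0;-0.032 -0.045 0 0;-0.032 -0.045 0 0;-0.032 -0.045 0 0;-0.032 -0.045 0 0;-0.032 -0.045 0 0;0 0 0 0'
cat >> h.py <<'E'
def look(n,qs,f=None):
    c=cap(n,f)
    for q in qs: print(q,[(np.round(d['at']).tolist(),round(d['p'],2)) for d in models.boxes_of(n,q)[:3]])
    return c
def tgt(x,y,z):
    s=ctrl.sense(); from scipy.spatial.transform import Rotation as R
    M=R.from_quat(np.roll(s['ee_rot'],-1)).as_matrix()
    print('eef',np.round(s['eef_pos'],1),'toolx',np.round(M[:,0],3),'shift m',np.round(M.T@(np.array([x,y,z])-s['eef_pos'])/1000,4),'t',s['time_s'])
E
python3 - <<'E'
from h import *
c=look('wrist',('pulley','bearing','red_bottle','cream_bottle','grey_spool'),'w1.png'); print(np.round(c['pose'],3)); tgt(400,180,231)
E
```

```text
time_s: 2.9
eef_pos: [404.1, 176.3, 231.2]
ee_rot: [0.0, 0.002, 1.0, -0.0]
force: [0.0, 0.2, 0.0]
grip_width: 1.002
grip_force: 0.0
pulley [([598.0, 191.0, 26.0], 0.61)]
bearing [([439.0, 206.0, 12.0], 0.64)]
red_bottle [([436.0, 74.0, 50.0], 0.92), ([595.0, 72.0, 53.0], 0.53)]
cream_bottle [([596.0, 69.0, 52.0], 0.82)]
grey_spool [([451.0, 350.0, 46.0], 0.93), ([594.0, 68.0, 54.0], 0.67)]
[[ 6.00000e-03  9.56000e-01  2.92000e-01  3.29199e+02]
 [ 1.00000e+00 -5.00000e-03 -2.00000e-03  1.75875e+02]
 [-0.00000e+00  2.92000e-01 -9.56000e-01  3.74382e+02]
 [ 0.00000e+00  0.00000e+00  0.00000e+00  1.00000e+00]]
eef [402.  179.7 231.4] toolx [-1.    -0.002 -0.   ] shift m [0.002  0.0003 0.0004] t 3.2
```

View pics/w1.png

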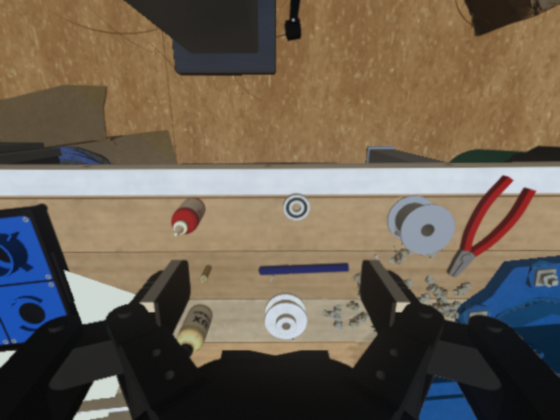

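The wrist view shows the bearing at (296,207), pulley hub at (286,324), red bottle nozzle at (180,228), cream cap at (187,348) and spool at (427,229). The arm was still settling when it was taken, so I repeat the shot at rest.

Run:
```python
from h import *
c=look('wrist',('pulley','bearing','red_bottle','cream_bottle','grey_spool'),'w2.png'); print(np.round(c['pose'],3)[:3,3])
g=cv2.cvtColor(c['color'],cv2.COLOR_RGB2GRAY)
def circ(x0,y0,w,r0,r1,z):
    s=cv2.resize(g[y0-w:y0+w,x0-w:x0+w],None,fx=4,fy=4,interpolation=cv2.INTER_CUBIC)
    h=cv2.HoughCircles(s,cv2.HOUGH_GRADIENT,1.5,200,param1=100,param2=15,minRadius=r0*4,maxRadius=r1*4)
    if h is None: print('none');return
    u,v,r=h[0,0]/4; u+=x0-w-.4; v+=y0-w-.4; print('circle',u,v,r,np.round(ray(c,u,v,z),1))
circ(296,207,22,12,16,11); circ(286,322,30,17,24,26); circ(428,229,40,22,30,45)
```

```text
pulley [([598.0, 189.0, 26.0], 0.79)]
bearing [([437.0, 208.0, 14.0], 0.72)]
red_bottle [([430.0, 74.0, 54.0], 0.78), ([493.0, -152.0, 21.0], 0.41)]
cream_bottle [([594.0, 73.0, 52.0], 0.71)]
grey_spool [([454.0, 353.0, 42.0], 0.96)]
[327.117 178.639 374.545]
circle 292.5375 206.9125 12.1875 [435.6 202.2  11. ]
circle 281.6625 325.5375 21.575 [607.2 189.1  26. ]
circle 424.9125 236.7875 28.8625 [463.1 361.4  45. ]
```

```bash
python3 -c "
import cv2;i=cv2.imread('pics/w2.png')[150:390,140:480];cv2.imwrite('pics/w2c.png',cv2.resize(i,None,fx=2.3,fy=2.3))"
```

```text
(no output)
```

View pics/w2c.png

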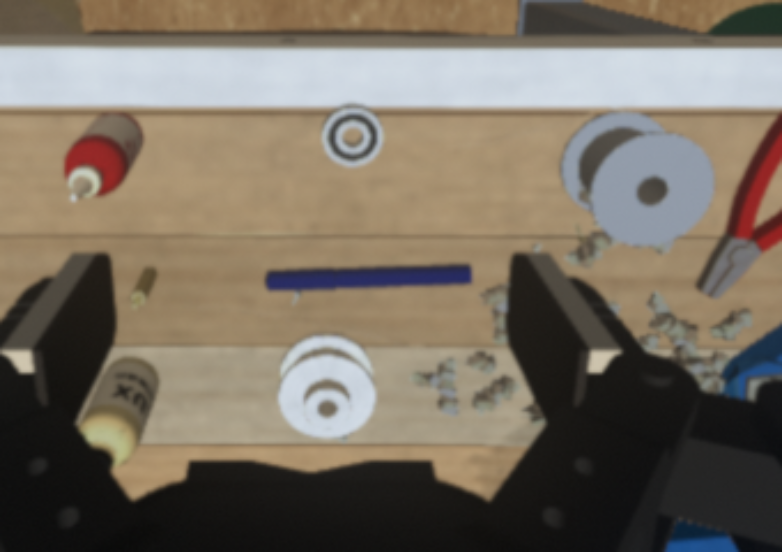

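```bash
python3 - <<'E'
from h import *
# settled pose of w2
import numpy as np
c=cap('wrist')
for n,u,v,z in (('bearing',293,209.1,11),('pul flange',282.2,320,26),('pul hub',282.2,325.3,36),('red shoulder',181.7,222,67),('spool top',424,232.5,45)): print(n,np.round(ray(c,u,v,z),1))
E
python3 -m pendant '-0.0035 -0.05 0 0;-0.0035 -0.05 0 0;-0.0035 -0.05 0 0;-0.0035 -0.05 0 0;-0.0035 -0.05 0 0;-0.0035 -0.05 0 0;-0.0035 -0.05 0 0;-0.0035 -0.05 0 0;0 0 0 0;0 0 0 0'
python3 - <<'E'
from h import *
c=look('wrist',('machined_block','pulley_nest','bearing_nest','block_nest','bottle_cup'),'w3.png'); print(np.round(c['pose'],3)[:3,3]); tgt(430,-220,231)
cv2.imwrite('pics/w3c.png',cv2.resize(c['color'][150:420,60:460,::-1],None,fx=2,fy=2,interpolation=cv2.INTER_CUBIC))
E
```

```text
bearing [439.  202.2  11. ]
pul flange [598.3 188.9  26. ]
pul hub [599.2 188.6  36. ]
red shoulder [436.9  74.2  67. ]
spool top [458.1 358.7  45. ]
time_s: 4.8
eef_pos: [430.5, -220.8, 231.1]
ee_rot: [-0.0, -0.0, 1.0, 0.0]
force: [-0.1, -0.0, 0.3]
grip_width: 0.996
grip_force: 0.0
machined_block [([454.0, -418.0, 22.0], 0.56)]
pulley_nest [([507.0, -270.0, 24.0], 0.88)]
bearing_nest [([584.0, -170.0, 24.0], 0.68)]
block_nest [([592.0, -259.0, 19.0], 0.61)]
bottle_cup [([488.0, -179.0, 22.0], 0.61)]
[ 355.692 -221.731  374.35 ]
eef [ 430.7 -220.6  231.5] toolx [-1.    -0.001 -0.   ] shift m [0.0007 0.0006 0.0005] t 5.1
```

View pics/w3c.png

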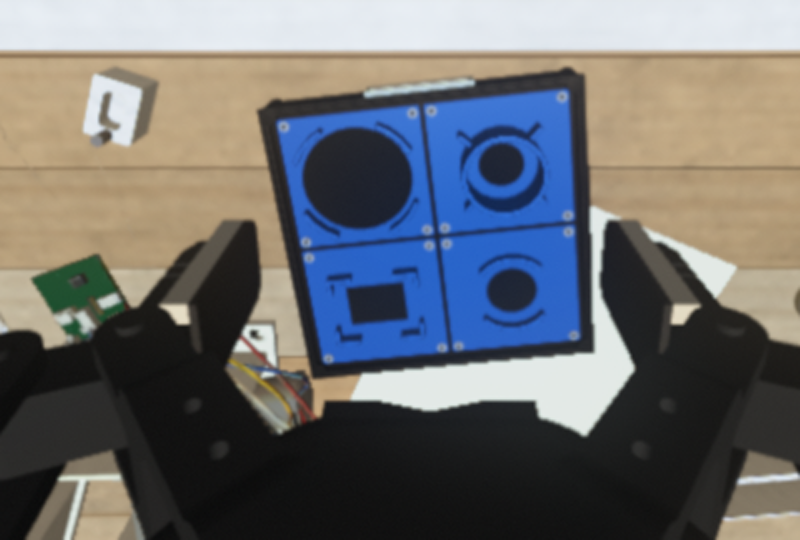

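The tray shows the large pulley disc at crop (357,178), cup at (501,164), bearing disc at (511,290) and block pad at (378,302). Its yaw is about 6°. The block is at (115,108) with its pin up. Now I compute the nest centres.

Run:
```python
from h import *
c=cap('wrist')
im=c['color'].astype(int)
dark=((im.max(2)<60)).astype(np.uint8)
n,l,st,ce=cv2.connectedComponentsWithStats(dark)
N={}
for nm,u,v in (('pul',238,239),('cup',310,232),('bea',315,295),('blk',249,301)):
    k=l[v,u]; m=(l==k); cs=cv2.findContours(m.astype(np.uint8),cv2.RETR_EXTERNAL,cv2.CHAIN_APPROX_NONE)[0][0][:,0]
    W=np.array([ray(c,a,b,22)[:2] for a,b in cs]); r=cv2.minAreaRect(W.astype(np.float32)); N[nm]=np.array(r[0])
    print(nm,st[k],'world rect',np.round(r[0],1),np.round(r[1],1),round(r[2],1))
for a,b in (('pul','cup'),('blk','bea'),('pul','blk'),('cup','bea')): d=N[b]-N[a]; print(a,b,np.round(d,1),np.linalg.norm(d).round(1))
for u,v in ((88+0,105),(97,70),(157,80),(137,145),(140,88),(88,133)): print(u,v,np.round(ray(c,u/2+60,v/2+150,24),1))
cv2.imwrite('pics/blk.png',cv2.resize(c['color'][170:240,85:155,::-1],None,fx=8,fy=8,interpolation=cv2.INTER_CUBIC))
```

```text
pul [ 212  215   53   48 1981] world rect [ 504.6 -269.3] [66.8 67.5] 28.6
cup [301 223  20  18 284] world rect [ 494.5 -175. ] [23.6 24.8] 0.0
bea [305 285  22  19 322] world rect [ 587.5 -164.6] [28.8 29.2] 1.7
blk [234 292  28  18 406] world rect [ 598.4 -258.9] [25.4 36.2] 6.1
pul cup [-10.2  94.4] 94.9
blk bea [-10.9  94.3] 94.9
pul blk [93.8 10.4] 94.3
cup bea [93.  10.3] 93.6
88 105 [ 454.9 -433.7   24. ]
97 70 [ 432.6 -424.5   24. ]
157 80 [ 438.8 -389.    24. ]
137 145 [ 481.3 -407.4   24. ]
140 88 [ 443.9 -400.1   24. ]
88 133 [ 473.2 -436.8   24. ]
```

View pics/blk.png

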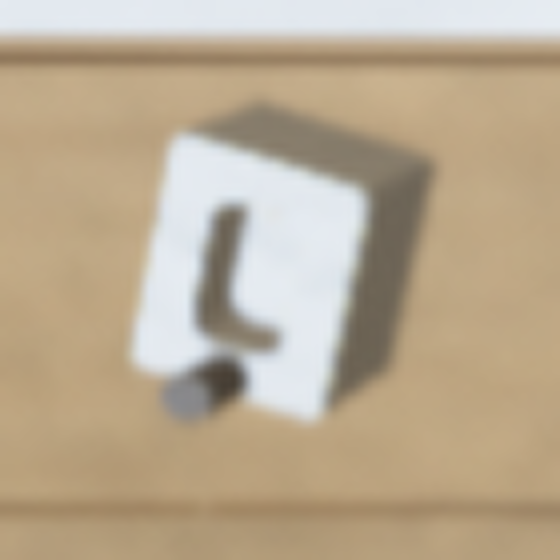

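The block's top-face corners in crop pixels are (178,137), (367,188), (320,415) and (135,360). The nest grid comes out at a 94 mm pitch, as given.

Run:
```python
from h import *
c=cap('wrist')
P=np.array([ray(c,85+u/8-.4,170+v/8-.4,24)[:2] for u,v in ((176,133),(370,186),(322,420),(132,362))]); print(P.round(1),P.mean(0).round(1))
for i in range(4): d=P[(i+1)%4]-P[i]; print(d.round(1),np.linalg.norm(d).round(1))
x=(P[1]-P[0]+P[2]-P[3]); y=(P[3]-P[0]+P[2]-P[1]); print('theta from short',np.arctan2(x[0],x[1]),'from long',np.arctan2(-y[1],y[0]))
s=ctrl.sense(); print(s['joints'].round(3)); tgt(*P.mean(0),231)
```

```text
[[ 434.1 -427.1]
 [ 442.4 -399. ]
 [ 480.6 -412. ]
 [ 470.9 -440.2]] [ 457.  -419.6]
[ 8.3 28.2] 29.4
[ 38.3 -13.1] 40.4
[ -9.7 -28.1] 29.8
[-36.8  13. ] 39.1
theta from short 0.30952086048424376 from long 0.334459431348718
[-0.716  0.222  1.616 -0.     1.303 -2.288]
eef [ 430.7 -220.8  231.4] toolx [-1.    -0.001 -0.   ] shift m [-0.0262 -0.1987  0.0004] t 5.2
```

```bash
python3 -m pendant '-0.0065 -0.05 0 0;-0.0065 -0.05 0 0;-0.0065 -0.05 0 0;-0.0065 -0.05 0 0;0 0 0 0.16;0 0 0 0.16;0 0 0.06 0;0 0 0.06 0;0 0 0 0;0 0 0 0'
python3 - <<'E'
from h import *
c=cap('wrist'); cv2.imwrite('pics/w4.png',c['color'][:,:,::-1])
s=ctrl.sense();tgt(457,-419.6,50)
print('proj exp block centre',proj(c,[[457,-419.6,24],[457,-419.6,0],[434.1,-427.1,24],[442.4,-399,24],[480.6,-412,24],[470.9,-440.2,24]]).round(1))
E
```

```text
time_s: 6.45
eef_pos: [457.5, -422.2, 114.0]
ee_rot: [0.001, 0.159, 0.987, -0.001]
force: [0.7, 0.6, 0.6]
grip_width: 0.998
grip_force: 0.0
eef [ 457.6 -422.4  114.5] toolx [-0.949  0.314 -0.004] shift m [0.0017 0.0026 0.0645] t 6.5
proj exp block centre [[278.7 210.9]
 [278.4 203. ]
 [261.3 188.4]
 [297.  187.2]
 [295.6 233.1]
 [261.  232.7]]
```

View pics/w4.png

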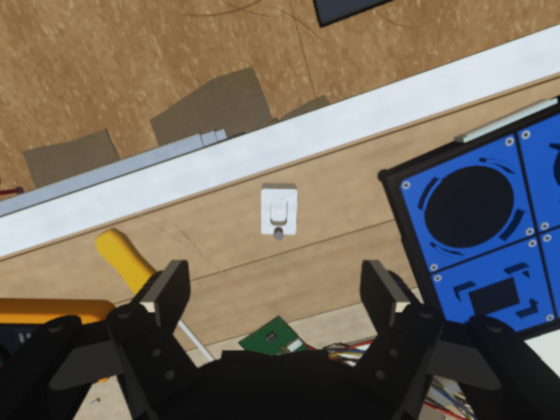

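The block's top face spans columns 261–297 and rows 188–235, within 1–2 px of the projection. Descending.

```bash
python3 -m pendant '0.001 0.0026 0.03 0;0 0 0.03 0;0 0 0.03 0;0 0 0 0;0 0 0 0'
python3 -c "
from h import *
tgt(457,-419.6,8)"
```

```text
time_s: 7.12
eef_pos: [457.4, -419.6, 23.9]
ee_rot: [0.001, 0.159, 0.987, -0.001]
force: [0.8, 0.7, 0.3]
grip_width: 0.997
grip_force: 0.0
eef [ 457.4 -419.6   23.9] toolx [-0.949  0.314 -0.003] shift m [ 0.0004 -0.0001  0.0159] t 7.125
```

```bash
python3 -m pendant '0 0 0.015 0;0 0 0 0;0 0 0 0' && python3 -m pendant '0 0 0 0;0 0 0 0;0 0 0 0;0 0 0 0;0 0 0 0;0 0 0 0;0 0 0 0;0 0 0 0' 0 50
```

```text
time_s: 7.5
eef_pos: [456.6, -418.5, 6.5]
ee_rot: [0.0, 0.159, 0.987, -0.0]
force: [-0.6, -0.1, 0.4]
grip_width: 0.999
grip_force: 0.0
time_s: 8.5
eef_pos: [456.7, -418.7, 6.7]
ee_rot: [0.0, 0.159, 0.987, -0.0]
force: [0.1, -0.0, 4.2]
grip_width: 0.341
grip_force: 50.8
```

Gripped at 29 mm. Lift and turn, and meanwhile check how close the wires and bracket are to the block nest.

```bash
python3 -m pendant '0 0 -0.05 0;0 0 -0.06 0;0 0 -0.06 0;0 0 0 0.163;0 0 0 0.163;0 0 0 0.163;0 0 0 0.163;0 0 0 0.163;0 0 0 0.163;0 0 0 0.163'
python3 - <<'E'
from h import *
c=cap('side'); 
im=c['color'].copy()
for z,col in ((0,(0,255,0)),(100,(255,0,0))):
    for p in proj(c,[[597.8,-258.6,z],[597.8,-310,z],[640,-310,z],[640,-258,z]]): cv2.circle(im,tuple(int(round(a)) for a in p),1,col,-1)
cv2.imwrite('pics/s1.png',cv2.resize(im[190:340,230:430,::-1],None,fx=4,fy=4,interpolation=cv2.INTER_CUBIC))
tgt(597.8,-258.6,175)
E
```

```text
time_s: 9.75
eef_pos: [456.3, -418.0, 175.4]
ee_rot: [-0.001, 0.669, 0.743, 0.0]
force: [0.3, 0.1, -1.1]
grip_width: 0.337
grip_force: 50.0
eef [ 456.3 -418.   175.4] toolx [-0.098  0.995  0.002] shift m [0.1448 0.1565 0.0005] t 9.8
```

View pics/s1.png

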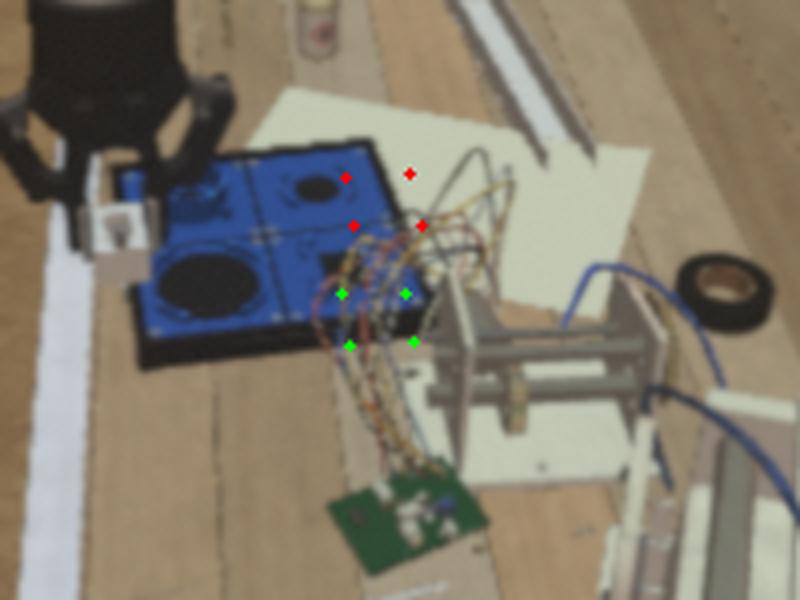

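The side view shows the block held level. The wires arch at crop (320–500,150–460) and the bracket's left plate is at (455,300–480), beyond the block nest.

```bash
python3 -m pendant '0.0362 0.0391 0 0;0.0362 0.0391 0 0;0.0362 0.0391 0 0;0.0362 0.0391 0 0;0 0 0 0;0 0 0 0'
python3 - <<'E'
from h import *
c=cap('side'); print('plate foot',ray(c,344,310,0).round(), 'plate far edge foot',ray(c,230+430/4,190+390/4,0).round(),'board',ray(c,330,306,0).round())
c=cap('wrist','w5.png'); tgt(597.8,-258.6,50)
print(proj(c,[[597.8,-258.6,22]]))
E
```

```text
time_s: 10.55
eef_pos: [595.7, -257.4, 175.7]
ee_rot: [-0.001, 0.667, 0.745, -0.0]
force: [0.2, -0.5, -1.3]
grip_width: 0.337
grip_force: 50.1
plate foot [ 650. -435.   -0.] plate far edge foot [ 645. -357.    0.] board [ 618. -420.    0.]
eef [ 595.4 -258.2  176. ] toolx [-0.109  0.994  0.   ] shift m [-0.0007  0.0025  0.126 ] t 10.65
[[277.34575316 194.3392567 ]]
```

View pics/w5.png

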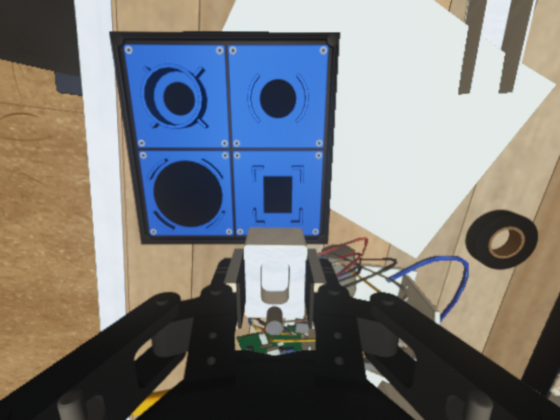

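```bash
python3 -m pendant '-0.0007 0.0025 0.04 0;0 0 0.04 0;0 0 0.03 0;0 0 0 0;0 0 0 0'
python3 - <<'E'
from h import *
c=cap('wrist','w6.png'); s=ctrl.sense(); tgt(597.8,-258.6,29)
print(proj(c,[s['eef_pos']+[0,0,17.3]]))
print(s['force'])
E
```

```text
time_s: 11.28
eef_pos: [599.0, -258.7, 68.0]
ee_rot: [0.001, 0.667, 0.745, 0.0]
force: [0.7, 0.3, -1.3]
grip_width: 0.342
grip_force: 50.1
eef [ 599.2 -258.6   68.2] toolx [-0.109  0.994 -0.002] shift m [ 0.0002 -0.0015  0.0392] t 11.325
[[276.05630794 278.36704422]]
[-0.13691628  0.39357082 -1.10555412]
```

```bash
python3 -m pendant '0.002 -0.0013 0.02 0;0 0 0.016 0;0 0 0.003 0;0 0 0 0;0 0 0 0'
python3 - <<'E'
from h import *
tgt(597.8,-257,28.7)
E
```

```text
time_s: 11.95
eef_pos: [597.3, -256.1, 28.7]
ee_rot: [0.0, 0.667, 0.745, -0.0]
force: [-4.2, 2.3, 4.9]
grip_width: 0.334
grip_force: 51.0
eef [ 597.3 -256.1   28.7] toolx [-0.11   0.994 -0.001] shift m [-0.001   0.0004 -0.    ] t 11.95
```

```bash
python3 -m pendant '0 0 0 0;0 0 0 0;0 0 0 0;0 0 0 0' 0.52; python3 -m pendant '0 0 -0.04 0;0 0 -0.06 0;0 0 -0.06 0;0 0 0 0;0 0 0 0'
python3 - <<'E'
from h import *
c=cap('wrist'); cv2.imwrite('pics/w7.png',cv2.resize(c['color'][130:330,180:380,::-1],None,fx=3,fy=3,interpolation=cv2.INTER_CUBIC))
print(proj(c,[[597.8,-258.6,46],[597.8,-258.6,22]]))
tgt(597.8,-258.6,200)
E
```

```text
time_s: 12.45
eef_pos: [597.1, -255.9, 27.3]
ee_rot: [-0.0, 0.667, 0.745, 0.0]
force: [-0.3, -0.3, 0.7]
grip_width: 0.521
grip_force: 0.0
time_s: 13.08
eef_pos: [596.8, -255.7, 186.4]
ee_rot: [-0.001, 0.667, 0.745, -0.0]
force: [0.3, -0.5, -0.2]
grip_width: 0.518
grip_force: 0.0
[[275.90159839 199.63551342]
 [275.83142369 193.88377758]]
eef [ 596.6 -255.6  185.7] toolx [-0.11   0.994  0.002] shift m [-0.0031  0.0008 -0.0143] t 13.125
```

View pics/w7.png

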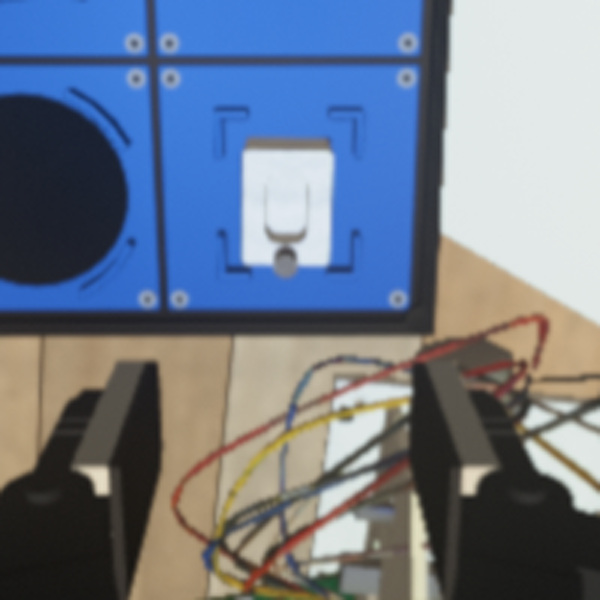

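The block is seated square in its pocket, its top centre at px (276,199) against an expected (276,200). Next the bearing.

```bash
python3 -m pendant '0 0 0 -0.183;0 0 0 -0.183;0 0 0 -0.183;0 0 0 -0.183;0 0 0 -0.183;0 0 0 -0.183;0 0 0 -0.183;0 0 0 -0.181' 1; python3 -m pendant '0.0175 0.0509 0 0;0.0175 0.0509 0 0;0.0175 0.0509 0 0;0.0175 0.0509 0 0;0.0175 0.0509 0 0;0.0175 0.0509 0 0;0.0175 0.0509 0 0;0.0175 0.0509 0 0;0.0175 0.0509 0 0';  python3 -m pendant '0 0 0.05 0;0 0 0.03 0;0 0 0 0;0 0 0 0;0 0 0 0'
python3 - <<'E'
from h import *
c=look('wrist',('bearing',),'w8.png'); cv2.imwrite('pics/w8c.png',cv2.resize(c['color'][140:340,180:380,::-1],None,fx=3,fy=3,interpolation=cv2.INTER_CUBIC))
print(proj(c,[[439,202.2,11]])); tgt(439,202.2,100)
E
```

```text
time_s: 14.12
eef_pos: [596.6, -255.6, 185.4]
ee_rot: [-0.001, -0.004, 1.0, 0.001]
force: [-0.6, -0.7, -0.4]
grip_width: 1.0
grip_force: 0.0
time_s: 15.25
eef_pos: [437.7, 203.4, 186.0]
ee_rot: [-0.001, -0.0, 1.0, -0.0]
force: [0.7, -0.2, -0.4]
grip_width: 0.998
grip_force: 0.0
time_s: 15.88
eef_pos: [439.7, 202.0, 108.4]
ee_rot: [0.001, -0.0, 1.0, 0.0]
force: [1.1, 1.3, -0.0]
grip_width: 0.999
grip_force: 0.0
bearing [([581.0, 192.0, 6.0], 0.6), ([439.0, 208.0, 14.0], 0.56)]
[[275.81107105 209.39078525]]
eef [439.5 202.  108.1] toolx [-1.    -0.001 -0.002] shift m [0.0005 0.0002 0.0081] t 15.975
```

View pics/w8c.png

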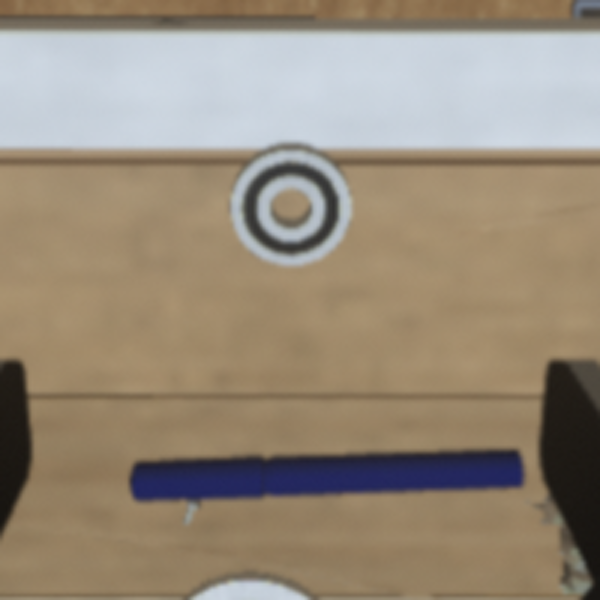

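The bearing's centre is at px (277,209), about 1 mm from the prediction. Descend and grip.

```bash
python3 -m pendant '0.0005 0.001 0.045 0;0 0 0.045 0;0 0 0.01 0;0 0 0.006 0;0 0 0 0;0 0 0 0' && python3 -m pendant '0 0 0 0;0 0 0 0;0 0 0 0;0 0 0 0;0 0 0 0;0 0 0 0;0 0 0 0;0 0 0 0' 0 40
```

```text
time_s: 16.73
eef_pos: [439.2, 203.2, 2.4]
ee_rot: [0.001, -0.001, 1.0, 0.0]
force: [-0.7, 0.2, 0.6]
grip_width: 0.998
grip_force: 0.0
time_s: 17.73
eef_pos: [438.7, 203.0, 1.7]
ee_rot: [0.0, -0.001, 1.0, 0.0]
force: [-2.6, -0.4, 5.7]
grip_width: 0.384
grip_force: 39.3
```

```bash
python3 -m pendant '0 0 -0.06 0;0 0 -0.06 0;0 0 -0.06 0;0 0 0 0;0 0 0 0'; python3 -m pendant '-0.0186 -0.046 0 0;-0.0186 -0.046 0 0;-0.0186 -0.046 0 0;-0.0186 -0.046 0 0;-0.0186 -0.046 0 0;-0.0186 -0.046 0 0;-0.0186 -0.046 0 0;-0.0186 -0.046 0 0;0 0 0 -0.109;0 0 0 0';python3 -m pendant '0 0 0.06 0;0 0 0.04 0;0 0 0 0;0 0 0 0'
python3 - <<'E'
from h import *
c=cap('wrist'); cv2.imwrite('pics/w9.png',cv2.resize(c['color'][140:340,180:380,::-1],None,fx=3,fy=3,interpolation=cv2.INTER_CUBIC))
s=ctrl.sense();print(proj(c,[[587.5,-164.6,22],s['eef_pos']+[0,0,9]])); tgt(587.5,-164.6,23.7)
E
```

```text
time_s: 18.35
eef_pos: [438.0, 202.9, 180.4]
ee_rot: [-0.001, -0.001, 1.0, -0.0]
force: [-0.3, 0.0, -0.7]
grip_width: 0.377
grip_force: 40.3
time_s: 19.6
eef_pos: [587.2, -164.8, 179.0]
ee_rot: [-0.002, -0.054, 0.999, 0.001]
force: [0.3, 0.8, -1.3]
grip_width: 0.379
grip_force: 40.3
time_s: 20.1
eef_pos: [588.6, -164.8, 82.9]
ee_rot: [0.001, -0.055, 0.998, -0.001]
force: [0.1, -0.4, -0.2]
grip_width: 0.382
grip_force: 40.4
[[276.31034932 223.55254078]
 [275.84765555 272.53432356]]
eef [ 588.7 -165.    83.4] toolx [-0.994 -0.11  -0.003] shift m [0.0014 0.0007 0.0597] t 20.15
```

View pics/w9.png

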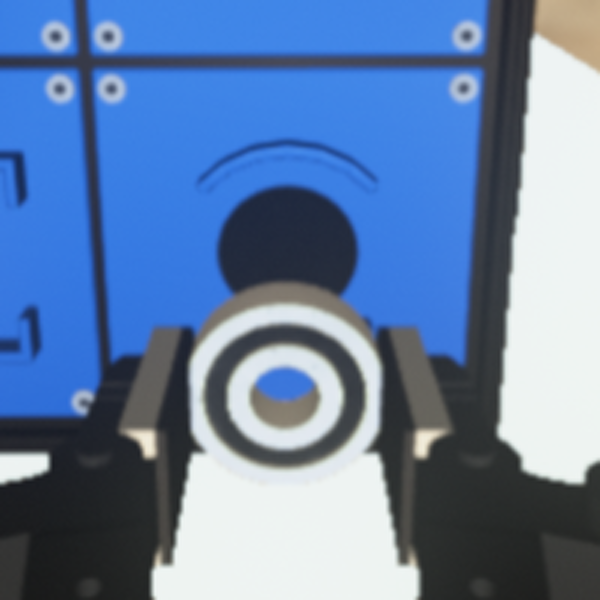

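The bearing is held level, its centre at crop (287,386). The nest disc is at (287,245), as projected. Lowering it.

```bash
python3 -m pendant '0 0.0007 0.03 0;0 0 0.024 0;0 0 0 0;0 0 0.003 0;0 0 0 0;0 0 0 0'; python3 -m pendant '0 0 0.0025 0;0 0 0 0;0 0 0 0'
```

```text
time_s: 20.9
eef_pos: [588.1, -164.2, 25.1]
ee_rot: [0.001, -0.055, 0.998, -0.0]
force: [0.7, 0.3, -0.9]
grip_width: 0.374
grip_force: 40.4
time_s: 21.28
eef_pos: [588.2, -164.3, 23.7]
ee_rot: [0.001, -0.055, 0.998, -0.0]
force: [-4.5, 1.7, 12.6]
grip_width: 0.381
grip_force: 41.8
```

Contact with the floor. Release, rise and check.

```bash
python3 -m pendant '0 0 0 0;0 0 0 0;0 0 0 0;0 0 0 0' 0.56; python3 -m pendant '0 0 -0.03 0;0 0 -0.06 0;0 0 -0.06 0;0 0 0 0;0 0 0 0'
python3 - <<'E'
from h import *
c=cap('wrist'); cv2.imwrite('pics/w10.png',cv2.resize(c['color'][140:340,180:380,::-1],None,fx=3,fy=3,interpolation=cv2.INTER_CUBIC))
print((proj(c,[[587.5,-164.6,22],[587.5,-164.6,33]])-[180,140])*3); tgt(598.5,188.8,180)
E
```

```text
time_s: 21.78
eef_pos: [587.7, -164.1, 21.7]
ee_rot: [-0.0, -0.055, 0.998, 0.0]
force: [0.1, 0.3, -0.2]
grip_width: 0.56
grip_force: 0.0
time_s: 22.4
eef_pos: [587.4, -163.9, 171.0]
ee_rot: [-0.001, -0.055, 0.998, 0.0]
force: [-0.1, 0.2, -1.5]
grip_width: 0.561
grip_force: 0.0
[[284.05572033 167.43864633]
 [284.09111025 175.63833661]]
eef [ 587.2 -163.9  170.3] toolx [-0.994 -0.11   0.002] shift m [-0.05    0.3493 -0.0093] t 22.45
```

View pics/w10.png

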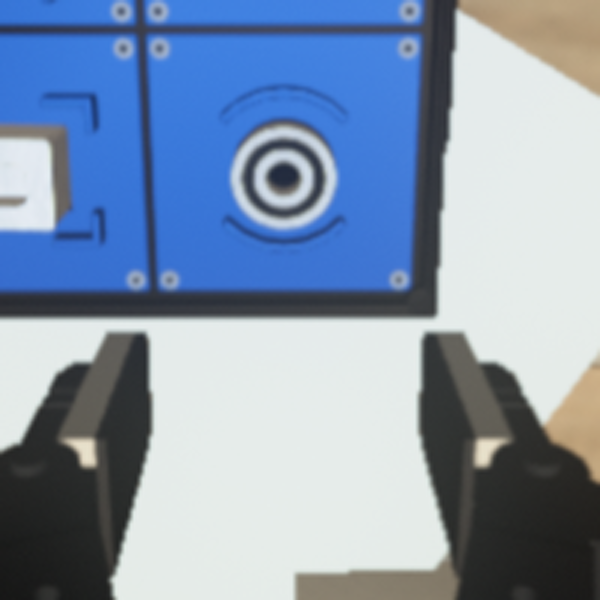

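The bearing is seated, centre (284,175) against an expected (284,176). Next the pulley.

```bash
python3 -m pendant '0 0 0 0.109;-0.0016 0.0504 0 0;-0.0016 0.0504 0 0;-0.0016 0.0504 0 0;-0.0016 0.0504 0 0;-0.0016 0.0504 0 0;-0.0016 0.0504 0 0;-0.0016 0.0504 0 0;0 0 0 0' 1; python3 -m pendant '0 0 0.06 0;0 0 0 0;0 0 0 0;0 0 0 0'
python3 - <<'E'
from h import *
c=cap('wrist'); cv2.imwrite('pics/w11.png',cv2.resize(c['color'][140:340,180:380,::-1],None,fx=3,fy=3,interpolation=cv2.INTER_CUBIC))
print((proj(c,[[598.5,188.8,0],[598.5,188.8,26],[598.5,188.8,36]])-[180,140])*3); tgt(598.5,188.8,100)
E
```

```text
time_s: 23.58
eef_pos: [597.4, 191.7, 169.8]
ee_rot: [-0.002, -0.003, 1.0, 0.0]
force: [0.1, -0.0, 0.1]
grip_width: 1.002
grip_force: 0.0
time_s: 24.08
eef_pos: [599.5, 188.5, 113.9]
ee_rot: [0.002, -0.0, 1.0, 0.0]
force: [0.4, 1.2, 1.1]
grip_width: 0.999
grip_force: 0.0
[[287.66673127 190.7364123 ]
 [288.10940833 216.74579456]
 [288.30485213 228.22648815]]
eef [599.3 188.5 113.7] toolx [-1.    -0.001 -0.003] shift m [0.0009 0.0003 0.0137] t 24.125
```

View pics/w11.png

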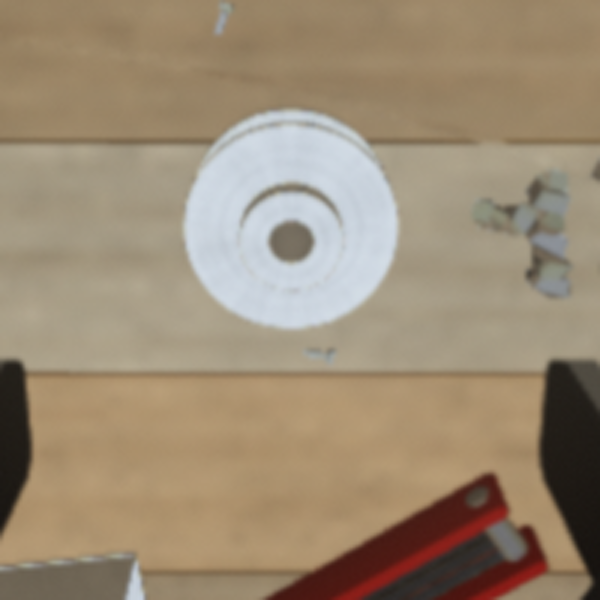

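The flange centre is at crop (291,225) against a predicted (288,217), so the true centre is about (601,189.6). A screw lies near crop (490,210), so I narrow the opening to 0.88.

```bash
python3 -m pendant '-0.0017 0.0011 0.04 0;0 0 0.04 0;0 0 0.028 0;0 0 0 0;0 0 0.006 0;0 0 0 0;0 0 0 0' 0.88 && python3 -m pendant '0 0 0 0;0 0 0 0;0 0 0 0;0 0 0 0;0 0 0 0;0 0 0 0' 0 60
```

```text
time_s: 25.0
eef_pos: [600.6, 189.9, -1.3]
ee_rot: [0.001, -0.001, 1.0, 0.0]
force: [0.4, -0.1, 0.0]
grip_width: 0.88
grip_force: 0.0
time_s: 25.75
eef_pos: [600.7, 190.0, -1.3]
ee_rot: [0.001, -0.001, 1.0, 0.0]
force: [-1.4, 0.4, 6.4]
grip_width: 0.676
grip_force: 64.9
```

```bash
python3 -m pendant '0 0 -0.06 0;0 0 -0.06 0;0 0 -0.06 0;0 0 0 0;0 0 0 0'; python3 -m pendant '0.0107 -0.051 0 0;0.0107 -0.051 0 0;0.0107 -0.051 0 0;0.0107 -0.051 0 0;0.0107 -0.051 0 0;0.0107 -0.051 0 0;0.0107 -0.051 0 0;0.0107 -0.051 0 0;0.0107 -0.051 0 0;0 0 0 -0.109';python3 -m pendant '0 0 0.06 0;0 0 0.03 0;0 0 0 0;0 0 0 0'
python3 - <<'E'
from h import *
c=cap('wrist'); cv2.imwrite('pics/w12.png',cv2.resize(c['color'][140:340,180:380,::-1],None,fx=3,fy=3,interpolation=cv2.INTER_CUBIC))
s=ctrl.sense();print((proj(c,[[504.6,-269.3,22],s['eef_pos']+[0,0,27.3],s['eef_pos']+[0,0,37.3]])-[180,140])*3); tgt(504.6,-269.3,20.7)
E
```

```text
time_s: 26.38
eef_pos: [599.6, 189.7, 176.6]
ee_rot: [-0.001, -0.001, 1.0, -0.0]
force: [-0.7, 0.1, -1.6]
grip_width: 0.675
grip_force: 65.3
time_s: 27.62
eef_pos: [502.8, -272.0, 175.3]
ee_rot: [-0.002, -0.054, 0.999, 0.001]
force: [0.4, 0.7, -0.6]
grip_width: 0.679
grip_force: 65.3
time_s: 28.12
eef_pos: [504.8, -269.5, 88.5]
ee_rot: [0.0, -0.055, 0.998, -0.0]
force: [0.3, -0.4, -0.5]
grip_width: 0.672
grip_force: 65.3
[[288.30624225 246.780156  ]
 [288.53989753 458.48560752]
 [288.88434589 499.10640135]]
eef [ 505.  -269.7   88.9] toolx [-0.994 -0.11  -0.001] shift m [0.0004 0.0005 0.0682] t 28.175
```

View pics/w12.png

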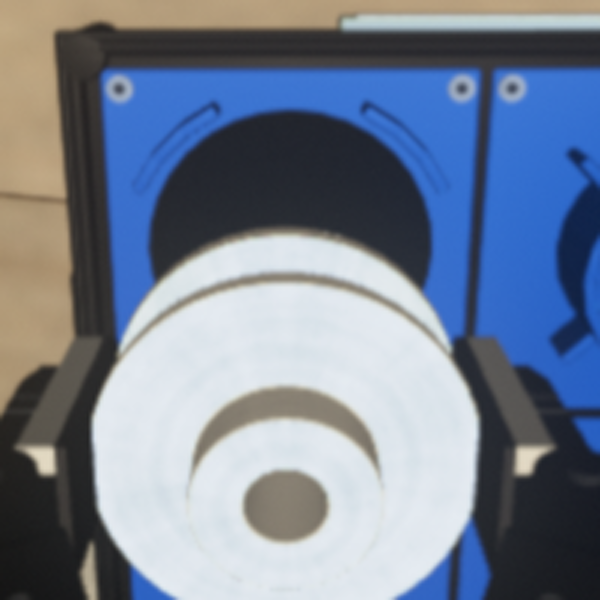

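The pulley is held level, hub centre at crop (286,505) within about 1 mm of the prediction, over its nest disc. That was my 15th view, one over the limit of 14, so from here I check by numbers only.

```bash
python3 -m pendant '0.0004 0.0005 0.035 0;0 0 0.028 0;0 0 0 0;0 0 0.003 0;0 0 0 0;0 0 0 0'; python3 -m pendant '0 0 0.0025 0;0 0 0 0;0 0 0 0'
```

```text
time_s: 28.92
eef_pos: [504.3, -269.1, 22.6]
ee_rot: [0.0, -0.055, 0.998, -0.0]
force: [1.3, -0.2, -0.8]
grip_width: 0.673
grip_force: 65.3
time_s: 29.3
eef_pos: [504.4, -269.1, 20.7]
ee_rot: [0.0, -0.055, 0.998, -0.0]
force: [-2.7, 2.6, 12.2]
grip_width: 0.675
grip_force: 66.6
```

```bash
python3 -m pendant '0 0 0 0;0 0 0 0;0 0 0 0;0 0 0 0' 0.78; python3 -m pendant '0 0 -0.03 0;0 0 -0.06 0;0 0 -0.06 0;0 0 0 0;0 0 0 0'
python3 - <<'E'
from h import *
c=look('wrist',('pulley','bearing','machined_block'),'w13.png')
W=np.array([504.6,-269.3])
im=c['color'].astype(int); m=((im.min(2)>150)&(im.max(2)-im.min(2)<45)).astype(np.uint8)
u,v=proj(c,[[*W,26+22]])[0]; n,l,st,ce=cv2.connectedComponentsWithStats(m); 
k=l[int(v)-12,int(u)-14]; print('blob',st[k],'expect flange centre',u,v)
cs=cv2.findContours((l==k).astype(np.uint8),cv2.RETR_EXTERNAL,cv2.CHAIN_APPROX_NONE)[0]; cs=max(cs,key=len)[:,0]
X=np.array([ray(c,a,b,48)[:2] for a,b in cs]); (cx,cy),r=cv2.minEnclosingCircle(X.astype(np.float32)); print('flange-height circle',cx,cy,r, X.min(0),X.max(0))
tgt(437,74,180)
E
```

```text
time_s: 29.8
eef_pos: [504.0, -268.9, 19.2]
ee_rot: [-0.0, -0.055, 0.998, 0.0]
force: [-0.1, -0.6, -0.1]
grip_width: 0.78
grip_force: 0.0
time_s: 30.42
eef_pos: [503.7, -268.6, 168.6]
ee_rot: [-0.0, -0.055, 0.998, 0.0]
force: [0.4, -0.6, -1.7]
grip_width: 0.78
grip_force: 0.0
pulley [([506.0, -270.0, 49.0], 0.83), ([568.0, -178.0, 25.0], 0.55)]
bearing []
machined_block [([592.0, -259.0, 48.0], 0.69), ([503.0, -271.0, 46.0], 0.34)]
blob [ 243  170   63   65 3046] expect flange centre 274.57936150598783 204.05398024685363
flange-height circle 503.695556640625 -269.8783264160156 31.41379737854004 [ 472.30011398 -299.28012181] [ 535.01481262 -240.10058032]
eef [ 503.7 -268.6  168. ] toolx [-0.994 -0.11   0.002] shift m [ 0.0286  0.3479 -0.0113] t 30.625
```

The pulley measures (503.7,-269.9) against its nest at (504.6,-269.3), at the right height, so it is seated. Now over the red bottle.

```bash
python3 -m pendant '0 0 0 0.109;0.0095 0.049 0 0;0.0095 0.049 0 0;0.0095 0.049 0 0;0.0095 0.049 0 0;0.0095 0.049 0 0;0.0095 0.049 0 0;0.0095 0.049 0 0;0 0 0 0;0 0 0 0' 1
python3 - <<'E'
from h import *
c=look('wrist',('red_bottle','cream_bottle'),'w14.png')
im=c['color'].astype(int); m=((im[:,:,0]>90)&(im[:,:,1]<60)&(im[:,:,2]<70)).astype(np.uint8)
u,v=proj(c,[[437,74,67]])[0]; n,l,st,ce=cv2.connectedComponentsWithStats(m)
d=[(np.hypot(*(ce[k]-[u,v])),k) for k in range(1,n) if st[k][4]>60]; k=min(d)[1]; print(st[k],ce[k],'exp',u,v)
cs=max(cv2.findContours((l==k).astype(np.uint8),cv2.RETR_EXTERNAL,cv2.CHAIN_APPROX_NONE)[0],key=len)[:,0]
X=np.array([ray(c,a,b,67)[:2] for a,b in cs]); print('at z67 x',X.min(0),X.max(0))
X=np.array([ray(c,a,b,0)[:2] for a,b in cs]); print('at z0 x',X.min(0),X.max(0))
print('expected sil. far edge px',proj(c,[[452.5,74,67],[437,58.5,67],[437,89.5,67],[421.5,74,0]]).round(1))
tgt(437,74,100)
E
```

```text
time_s: 31.88
eef_pos: [437.2, 73.7, 169.0]
ee_rot: [-0.0, -0.001, 1.0, -0.0]
force: [-0.1, -0.0, -1.5]
grip_width: 0.999
grip_force: 0.0
red_bottle [([436.0, 70.0, 57.0], 0.94), ([535.0, -226.0, 20.0], 0.71), ([598.0, -238.0, 29.0], 0.25)]
cream_bottle [([594.0, 67.0, 43.0], 0.89)]
[255 193  31  30 523] [269.36520076 204.36902486] exp 275.9776707134533 208.68383782462274
at z67 x [422.79244434  55.44415196] [449.44166354  81.98189119]
at z0 x [439.29869914  50.71241676] [473.22993318  84.50170845]
expected sil. far edge px [[275.9 225.2]
 [258.4 208.7]
 [293.6 208.7]
 [275.7 177.1]]
eef [437.3  73.1 169.1] toolx [-1.  0.  0.] shift m [0.0003 0.0009 0.0691] t 32.025
```

```bash
python3 -m pendant '0.001 -0.003 0.05 0;0 0 0 0;0 0 0 0'
cat > m.py <<'E'
from h import *
c=look('wrist',('red_bottle',),'w15.png')
im=c['color'].astype(int); s=ctrl.sense()
m=((im[:,:,0]>60)&(im[:,:,0]>2*im[:,:,1])&(im[:,:,0]>2*im[:,:,2])).astype(np.uint8)
u,v=proj(c,[[436,70,67]])[0]; n,l,st,ce=cv2.connectedComponentsWithStats(m)
d=[(np.hypot(*(ce[k]-[u,v])),k) for k in range(1,n) if st[k][4]>60]; k=min(d)[1]; print(st[k],ce[k].round(),'exp',u,v)
y,x=np.where(l==k)
for r in range(st[k][1],st[k][1]+st[k][3],4):
    q=x[y==r]; print(r,q.min(),q.max(),end=' | ')
print()
for z in (60,67,75): print(z,ray(c,st[k][0],ce[k][1],z)[:2].round(1),ray(c,st[k][0]+st[k][2],ce[k][1],z)[:2].round(1),'far',ray(c,ce[k][0],st[k][1]+st[k][3],z)[:2].round(1))
tgt(436,70,100)
E
python3 m.py
```

```text
time_s: 32.4
eef_pos: [436.9, 70.7, 120.5]
ee_rot: [0.001, -0.0, 1.0, -0.0]
force: [0.1, 0.4, 0.1]
grip_width: 1.001
grip_force: 0.0
red_bottle [([432.0, 71.0, 54.0], 0.83)]
[254 208  38  36 801] [272. 223.] exp 274.95628989463427 227.14644175523787
208 271 275 | 212 261 285 | 216 257 288 | 220 255 290 | 224 255 291 | 228 254 291 | 232 255 291 | 236 257 289 | 240 259 287 | 
60 [435.   54.4] [435.   82.7] far [452.3  68. ]
67 [432.5  55. ] [432.5  82.2] far [449.2  68.1]
75 [429.6  55.6] [429.6  81.7] far [445.6  68.1]
eef [437.   70.9 120.8] toolx [-1.    -0.001 -0.003] shift m [ 0.0011 -0.0009  0.0208] t 32.5
```

Bottle centre is about (436.5,68.6). Descend and grip with the tips above collar height.

```bash
python3 -m pendant '0.0003 -0.0023 0.01 0;0 0 0.04 0;0 0 0.03 0;0 0 0.0135 0;0 0 0 0;0 0 0 0' && python3 -m pendant '0 0 0 0;0 0 0 0;0 0 0 0;0 0 0 0;0 0 0 0;0 0 0 0;0 0 0 0;0 0 0 0' 0 30
```

```text
time_s: 33.25
eef_pos: [436.5, 68.7, 26.7]
ee_rot: [0.001, -0.001, 1.0, -0.0]
force: [-0.1, 0.4, 0.6]
grip_width: 0.998
grip_force: 0.0
time_s: 34.25
eef_pos: [436.2, 68.6, 26.2]
ee_rot: [0.001, -0.001, 1.0, -0.0]
force: [-0.4, -1.6, 5.5]
grip_width: 0.346
grip_force: 29.4
```

```bash
python3 -m pendant '0 0 -0.05 0;0 0 -0.06 0;0 0 0 0;-0.0116 -0.0488 0 0;-0.0116 -0.0488 0 0;-0.0116 -0.0488 0 0;-0.0116 -0.0488 0 0;-0.0116 -0.0488 0 0;0 0 0 0;0 0 0 0'
python3 - <<'E'
from h import *
c=look('wrist',('red_bottle','bottle_cup','pulley','bearing','machined_block'),'w16.png')
im=c['color'].astype(int); m=((im[:,:,0]>60)&(im[:,:,0]>2*im[:,:,1])&(im[:,:,0]>2*im[:,:,2])).astype(np.uint8)
n,l,st,ce=cv2.connectedComponentsWithStats(m); k=1+st[1:,4].argmax(); print(st[k],ce[k])
s=ctrl.sense(); print(proj(c,[s['eef_pos']+[0,0,d] for d in (-26,27,41)]).round(1)); tgt(494.3,-175.3,48.2)
E
```

```text
time_s: 35.5
eef_pos: [493.5, -174.5, 134.8]
ee_rot: [-0.001, -0.001, 1.0, 0.001]
force: [-1.2, 0.8, -0.5]
grip_width: 0.347
grip_force: 30.0
red_bottle [([492.0, -173.0, 162.0], 0.87)]
bottle_cup [([483.0, -176.0, 19.0], 0.7)]
pulley [([505.0, -265.0, 46.0], 0.77), ([622.0, -150.0, 23.0], 0.59), ([565.0, -268.0, 19.0], 0.53)]
bearing []
machined_block [([580.0, -258.0, 31.0], 0.7)]
[ 243  266   65   62 2807] [274.81296758 293.82151763]
[[275.9 245.6]
 [276.6 293.7]
 [276.9 313.3]]
eef [ 494.1 -174.5  135.9] toolx [-1.    -0.002  0.   ] shift m [-0.0002 -0.0008  0.0877] t 35.8
```

```bash
python3 -m pendant '-0.0002 -0.0008 0.04 0;0 0 0 0;0 0 0.025 0;0 0 0.017 0;0 0 0 0;0 0 0.003 0;0 0 0 0;0 0 0 0'; python3 -m pendant '0 0 0.002 0;0 0 0 0;0 0 0 0'
```

```text
time_s: 36.8
eef_pos: [494.5, -176.1, 51.3]
ee_rot: [0.0, -0.001, 1.0, -0.0]
force: [-0.4, -0.3, -0.6]
grip_width: 0.348
grip_force: 30.0
time_s: 37.17
eef_pos: [494.3, -176.0, 48.8]
ee_rot: [-0.0, -0.001, 1.0, 0.0]
force: [0.3, -0.5, -0.2]
grip_width: 0.347
grip_force: 30.0
```

```bash
python3 -m pendant '0 0 0.001 0;0 0 0 0;0 0 0 0'
```

```text
time_s: 37.55
eef_pos: [494.6, -176.0, 48.3]
ee_rot: [0.0, -0.001, 1.0, -0.0]
force: [0.2, 1.5, 5.9]
grip_width: 0.347
grip_force: 30.6
```

Touching the floor. Release, rise clear and check.

```bash
python3 -m pendant '0 0 0 0;0 0 0 0;0 0 0 0;0 0 0 0' 0.55; python3 -m pendant '0 0 -0.03 0;0 0 -0.05 0;0 0 -0.06 0;0 0 -0.04 0;0.04 0 0 0;0 0 0 0;0 0 0 0'
python3 - <<'E'
from h import *
c=look('wrist',('red_bottle','pulley','bearing','machined_block'),'w17.png')
im=c['color'].astype(int); m=((im[:,:,0]>60)&(im[:,:,0]>2*im[:,:,1])&(im[:,:,0]>2*im[:,:,2])).astype(np.uint8)
n,l,st,ce=cv2.connectedComponentsWithStats(m)
u,v=proj(c,[[494.4,-175.2,89]])[0]
d=[(np.hypot(*(ce[k]-[u,v])),k) for k in range(1,n) if st[k][4]>60]; k=min(d)[1]; print(st[k],ce[k].round(1),'exp',u,v)
print('red centre at z85',ray(c,*ce[k],85).round(1))
look('side',('red_bottle','cream_bottle','grey_spool','pulley'))
look('scene',('red_bottle','cream_bottle','grey_spool'))
s=ctrl.sense();print(s['time_s'],s['eef_pos'],s['force'])
E
```

```text
time_s: 38.05
eef_pos: [494.3, -176.0, 47.7]
ee_rot: [-0.0, -0.001, 1.0, 0.0]
force: [0.4, -0.6, -0.7]
grip_width: 0.55
grip_force: 0.0
time_s: 38.92
eef_pos: [454.6, -176.1, 227.8]
ee_rot: [0.0, -0.0, 1.0, -0.0]
force: [-1.0, 0.5, -0.4]
grip_width: 0.551
grip_force: 0.0
red_bottle [([492.0, -175.0, 73.0], 0.92)]
pulley [([505.0, -268.0, 47.0], 0.83)]
bearing [([587.0, -161.0, 35.0], 0.62), ([584.0, -232.0, 19.0], 0.31)]
machined_block [([493.0, -171.0, 73.0], 0.69)]
[263 222  26  24 368] [274.9 231.4] exp 276.35226163783256 234.9846602985423
red centre at z85 [ 492.  -176.7   85. ]
red_bottle [([499.0, -187.0, 68.0], 0.47)]
cream_bottle [([606.0, 50.0, 42.0], 0.63)]
grey_spool [([464.0, 341.0, 33.0], 0.44)]
pulley [([506.0, -282.0, 47.0], 0.77)]
red_bottle [([490.0, -180.0, 71.0], 0.79)]
cream_bottle [([599.0, 54.0, 38.0], 0.9)]
grey_spool [([446.0, 342.0, 32.0], 0.92)]
39.625 [ 454.31245992 -176.00301817  227.83654304] [-1.19381964  0.72414633 -0.26463764]
```

```bash
python3 -c "
from rig import ctrl
print(ctrl.finish_job())"
```

```text
the job is handed in; nothing more can be done
None
```

The job is handed in, verdict not shown: by my measurements the pulley, bearing, block and red bottle (placed last) are seated in their nests and the spool and cream bottle were left untouched, about 40 s used; I viewed 15 pictures, one over the limit of 14.

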